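# Load the bushing cassette and lift it from its dock

## Robot

A 6-joint arm with a two-finger parallel gripper is mounted at the origin on the work surface. World frame = base frame: x ahead of the robot, y to its left, z up, the work surface at z = 0. Lengths are in m, angles in rad, forces in N, time in s.
With the tool pointing down it reaches from about 0.4 to 0.925 m from the base axis. Payload 3.4 kg.
Tool frame: the origin (TCP) lies midway between the tips of the shut fingers; the grasp point (between the pads) lies tcp_to_grasp behind it (tcp_to_grasp is the distance from the TCP to the grasp point, in m); z points along the fingers, y is the line along which they close (so a half turn about z gives the same grasp; the last joint's range is limited). The gripper opens to 85 mm and grips with 20 to 120 N. Pads are 22 mm wide; open, the fingers measure 114 mm over their backs; the gripper's body (76 mm by 85 mm) begins 54 mm behind the grasp point. The pads swing forward as they close: fully open they stand 13 mm farther back than shut.
Start: joints at [-1.29, 0.307, 1.506, -0, 1.328, -0.073], TCP at [0.199, -0.539, 0.231] pointing down, gripper open.
Joint ranges: [-3.12, 3.12], [-1.05, 2.28], [0.14, 2.33], [-1.42, 4.57], [0.1, 2.73], [-2.68, 2.68]. Speed limits (rad/s): [2.57, 2.57, 3.14, 3.14, 3.14, 3.14].

## Interface

Orientations are given as a 3x3 rotation matrix whose columns are the frame's x, y, z axes.
In Python, from plant import get_state, grab_frame, camera_info, close_job, tcp_to_grasp gives the robot as it stands.
- The arm moves only by the tool carry_out, never from a script. Its argument "motion" is a list of rows, each a list of 7 numbers: the opening, from 0 (shut) to 1 (fully open), then the shift along the tool's x, y, z in cm, then the turn, a rotation vector about the tool's x, y, z in degrees. In form: [[fingers, x, y, z, ax, ay, az], ...]. A call has 1 to 12 rows; each row is the pose to reach, as a shift and turn from the pose commanded when the call began, along the tool's axes at that moment; what a row does not reach only later rows make up. A row lasts 1/8 s, in which the tool goes at most 62.5 mm and 10.7 degrees, less where a joint would pass 70% of its speed; a pose out of reach is approached as far as the arm can. A call with a gripper value outside its range is refused whole. The fingers move at their own pace and stop on an object; "force" is the grip in N (left out, the last holds). Time passes only in rows, so rows that repeat a pose let the fingers close. It gives the time, the measured TCP pose, the force, the opening and the grip force at its end, in the units of the state.
- get_state(): the state, without advancing time (a new reading comes with each control period).
- grab_frame(name): name is "scene" or "side" or "wrist"; returns (picture, depth): 420x560x3 uint8, blue, green, red; 420x560 float32, m along the optical axis (not along the pixel's ray), 0 where there is no reading.
- camera_info(name): a dict with "fx", "fy", "cx", "cy" (pixels), "extrinsics" (4x4, takes a point from camera to world coordinates). Camera axes: x right, y down, z forward; pixel columns grow to the right and rows downward; lengths in m; the calibration is good to about 2 mm. A picture is of the moment at which its call begins: read the wrist's pose just before it. camera_info takes no time and is no camera call; for the wrist camera it gives the pose at the moment of the call.
- close_job(): hands the job in; it is judged then, once.
The state is a dict: "time": time; "joint_positions": joint angles; "joint_vel": joint speeds; "joint_efforts": joint torques, N m; "eef_pos": TCP position; "eef_rot": TCP orientation; "contact_force": force on the tool from outside, world axes, zero at the start; "torque": the same for the moment, N m; "opening": opening from 0.0 (shut) to 1.0 (fully open); "gripper_force": force on a finger pad.
Only numpy, scipy, OpenCV 4.12 (cv2) and the standard library are available. Lean on these libraries where they do the work, as an engineer would, in place of code of your own. Each camera call takes 0.05 s, during which the arm holds its last target. There are 200 camera calls.

## Task

Take the loose bushing rack by its yellow grip and set it fully down on the two steel pins of the blue cassette in the dock: lower it on, do not drop it, and let go of it. Then pinch the cassette's two orange side catches together and lift the cassette, with the rack on it, about 12 cm straight up out of the dock; finish while holding it there, level and still, the catches pinched, clear of the dock and everything else. Leave the anvil block, sleeve, can, hammer and wrench lying where they are.

Things in the scene. Friction and masses are not known exactly. Their poses are not given: they have to be found in the camera images.
- dock: Fixed dark steel base plate 180 (x) x 110 (y) x 10 thick with low steel guides and two green lip bars (60 long in x, inner edges at y = +-35, top 43 above the bench) that hold the cassette's catches down. Origin: centre of its underside, on the bench; x along its length. Placed at random, turned up to 0.5 rad.
- cassette: Blue loose tray 150 (x) x 60 (y) x 10 thick, 0.38 kg, lying in the dock on its base plate, x axes parallel, with 1.5 to 2 mm of play. Origin: centre of its underside, 10 above the bench at the start; z up. Two pins stand on it at x = +-52 and two orange catches at its sides, x = 0. It cannot rise more than 3 mm until both catches are pinched.
- pin_tip (a point): Tip of the cassette's steel pin at its x = +52, y = 0, z = 40; its twin is at x = -52. The pins are 8 in diameter with tapered tips and stand 30 above the tray's upper face (z = 10).
- pinch (a point): Midway between the two catch pads, at x = y = 0, z = 74 of the cassette (84 above the bench): centre the fingers here, from above, closing along the cassette's y. Pads 26 wide (x), from z = 50 to 92, outer faces 64 apart when free, 48 when pinched; inner faces 54 apart when free. A firm grip (40 to 60 N) on the pads also carries the cassette. The seated rack stands between them.
- catch_left (a joint): Inward travel of the catch at +y of the cassette, m: 0 free, 0.008 fully pinched. Its tooth (z = 16 to 22 of the cassette, pointing out) is clear of the dock's lip bar beyond 0.0055. Spring: 4 N to start, 7 N at full travel.
- catch_right (a joint): The same for the catch at -y.
- rack: Loose bushing rack, 0.2 to 0.4 kg, on the bench: white plate 130 (x) x 32 (y) x 14 thick with through holes of 11 diameter at x = +-52, y = 0 for the pins (either way round is right), and two aluminium bushings 27 diameter up to z = 44 at x = +-27. Origin: centre of its underside; x along its length. Seated, its underside lies on the tray: origin at z = 10 of the cassette.
- rack_grip (a point): Grasp point on the upright yellow grip in the middle of the rack, at x = y = 0, z = 70 of the rack. The grip is 20 (x) x 18 (y), flat-sided from z = 44 to 82. Take it from above with the fingers closing along the rack's x: closing along y would foul the catches when seating. It ends 102 above the bench when seated.
- anvil: Bystander, leave alone: white plastic round support block, 70 dia x 50 high (mm). Origin: centre of its underside.
- bushing: Bystander, leave alone: loose aluminium sleeve, 32 dia x 32 high (mm). Origin: centre of its underside.
- hammer: Bystander, leave alone: hammer with wooden handle, 260 long, lying flat (mm). Origin: centre of its underside.
- grease_can: Bystander, leave alone: can with a red band, 66 dia x 90 high (mm). Origin: centre of its underside.
- wrench: Bystander, leave alone: steel wrench, 180 long, lying flat (mm). Origin: centre of its underside.
Things that resemble listed ones, but are neither listed nor needed, are in the scene too. Leave any pink look-alike of the rack alone.

How it is judged:
On the way, in this order (a step that is already met when the one before it is completed fails the run):
1. the rack sits fully down on the cassette's pins, let go, the cassette still in the dock (horizontal distance between rack and cassette below 0.005 m and z of rack in the frame of cassette between 0.008 and 0.0125 m and angle between the x axis of rack and the x axis of cassette, either way round below 0.09 rad and z of cassette in the frame of dock below 0.0125 m and horizontal distance between cassette and dock below 0.005 m and contact force between the fingers and rack below 0.3 N and value of joint each of catch_left, catch_right below 0.003 m), for 0.2 s.
2. both catches are pinched with the cassette still down in the dock (value of joint each of catch_left, catch_right above 0.0055 m and z of cassette in the frame of dock below 0.0125 m and horizontal distance between cassette and dock below 0.005 m), for 0.05 s.
At the end, for the whole second after the job is handed in: Cassette held still and level (0.2 rad) by its pinched catches (over 5.5 mm each), over 80 mm above and within 50 mm of the dock, touching nothing else listed; rack on its pins (within 2.5 mm in height, 5 mm sideways, 0.09 rad), untouched by the fingers (horizontal distance between rack and cassette below 0.005 m and z of rack in the frame of cassette between 0.008 and 0.0125 m and angle between the x axis of rack and the x axis of cassette, either way round below 0.09 rad and value of joint each of catch_left, catch_right above 0.0055 m and z of cassette in the frame of dock above 0.08 m and angle between cassette's own z axis and vertical below 0.2 rad and horizontal distance between cassette and dock below 0.05 m and contact force between the fingers and cassette above 5 N and contact force between each of cassette, rack and dock below 0.3 N and contact force between rack and the fingers below 0.3 N and linear speed of cassette below 0.03 m/s and angular speed of cassette below 0.3 rad/s and contact force between cassette and anvil below 0.3 N and contact force between cassette and bushing below 0.3 N and contact force between cassette and hammer below 0.3 N and contact force between cassette and grease_can below 0.3 N and contact force between cassette and wrench below 0.3 N); the arm keeps its last pose, push and grip.
It fails at once if the rack is dropped onto the cassette (contact force between the fingers and rack below 0.1 N and horizontal distance between rack and cassette below 0.04 m and z of rack in the frame of cassette above 0.018 m and linear speed of rack above 0.3 m/s).
It fails at once if a bystander is moved by more than 30 mm (distance of any of anvil, bushing, hammer, grease_can, wrench from where it was at the start of the episode above 0.03 m).
It also fails if it takes over 54 s, if anything falls off the work surface, if the arm or the gripper's body presses on something with over 40 N, if the wrist force passes 120 N, or if a joint passes its speed limit or range.

## Working session

There is one attempt and no reset: what is moved stays moved. The work goes in short steps, Python scripts to look and compute and a tool call to move; the robot and the scene stay as the last step left them, time stands still between calls to the robot, and variables do not carry over. Pictures are saved under pics/ and viewed, at most 11 in all, crops included, and the job is handed in when it is done.

Besides the shell and the picture viewer there is one more tool, called after "Emit:" in YAML: its name, and indented under it one key for each argument. carry_out: Moves the arm, as the interface text tells. Its arguments: {"type":"object","properties":{"motion":{"type":"array"},"force":{"type":"number"}},"required":["motion"]}

```bash
mkdir -p pics; cat > h.py <<'E'
import numpy as np, cv2
from plant import *
def snap(n):
    ci=camera_info(n); im,d=grab_frame(n); return im,d,ci
def pts(d,ci):
    v,u=np.indices(d.shape); T=np.array(ci["extrinsics"])
    P=np.stack([(u-ci["cx"])/ci["fx"]*d,(v-ci["cy"])/ci["fy"]*d,d],-1)
    return P@T[:3,:3].T+T[:3,3]
def ray(ci,u,v,z):
    T=np.array(ci["extrinsics"]); r=T[:3,:3]@np.array([(u-ci["cx"])/ci["fx"],(v-ci["cy"])/ci["fy"],1.]); o=T[:3,3]
    return o+r*(z-o[2])/r[2]
E
python3 - <<'E'
from h import *
a=[]
for n in("scene","side"):
    im,d,ci=snap(n); cv2.imwrite(f"pics/{n}0.png",im); np.savez(f"{n}0.npz",im=im,d=d); print(n,np.round(ci["extrinsics"],3).tolist(),ci["fx"])
s=get_state(); print(s["time"],s["eef_pos"],np.round(s["eef_rot"],3).tolist(),tcp_to_grasp)
E
```

```text
scene [[0.554, 0.635, -0.539, 1.218], [0.833, -0.408, 0.375, -0.45], [0.018, -0.656, -0.754, 1.041], [0.0, 0.0, 0.0, 1.0]] 428.65318641856305
side [[-0.695, -0.374, 0.614, -0.328], [-0.719, 0.345, -0.603, 0.83], [0.014, -0.861, -0.509, 0.795], [0.0, 0.0, 0.0, 1.0]] 512.473097874612
0.1 [ 0.19900985 -0.53880169  0.23050337] [[0.938, 0.346, -0.001], [0.346, -0.938, 0.002], [0.0, -0.002, -1.0]] 0.0187
```

View pics/scene0.png

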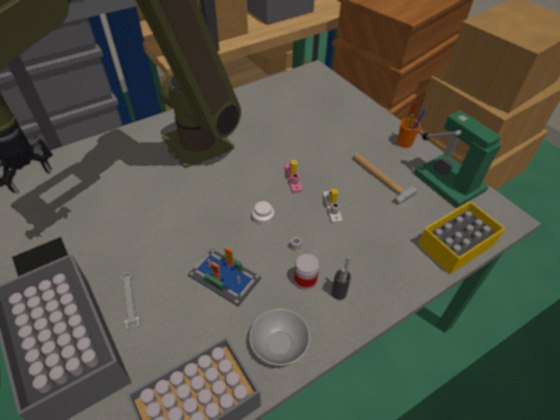

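View pics/side0.png

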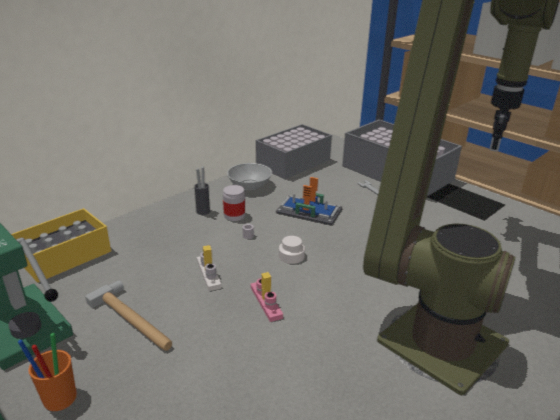

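The scene view shows the white rack at (333,204) with its yellow grip at (334,194), the pink look-alike at (294,176), and the dock with the blue cassette at (225,275). The side view shows the white rack at (208,268), the pink one at (266,298) and the dock at (310,205).

Things that could be taken for the rack in the scene view are the white-plate rack (333,204), the pink-plate rack (294,176) and the yellow crate (462,236). I choose the white one and will check it in a close crop.

```bash
python3 - <<'E'
from h import *
crops=[]
def masks(im,P):
    h=cv2.cvtColor(im,cv2.COLOR_BGR2HSV); H,S,V=[h[...,i].astype(int) for i in range(3)]
    R=(P[...,0]>.2)&(P[...,0]<.95)&(abs(P[...,1])<.6)&(P[...,2]<.15)
    return {"yellow":(H>20)&(H<32)&(S>150)&(V>90)&R,"orange":(H>3)&(H<15)&(S>180)&(V>90)&R,"blue":(H>100)&(H<120)&(S>130)&R}
for n in("scene","side"):
    f=np.load(n+"0.npz"); im,d=f["im"],f["d"]; ci=camera_info(n); P=pts(d,ci)
    for k,m in masks(im,P).items():
        c,l,st,ce=cv2.connectedComponentsWithStats(m.astype(np.uint8))
        for i in range(1,c):
            if 25<st[i,4]:
                q=P[(l==i)&(d>0)]
                print(n,k,st[i,4],np.round(ce[i]),"med",np.round(np.median(q,0),3),"zmax",np.round(np.percentile(q[:,2],97),3))
    x,y=(333,204) if n=="scene" else (208,268)
    crops.append(cv2.resize(im[y-45:y+45,x-60:x+60],(400,300),interpolation=cv2.INTER_CUBIC))
    # rack white plate
    q=(P[...,2]>.008)&(P[...,2]<.06)&(np.hypot(np.indices(d.shape)[1]-x,np.indices(d.shape)[0]-y)<32)
    pl=P[q][:,:2].astype(np.float32); r=cv2.minAreaRect(pl); print(n,"rack rect",r)
cv2.imwrite("pics/crop.png",np.hstack(crops))
E
```

```text
scene yellow 56 [293. 166.] med [0.363 0.186 0.07 ] zmax 0.084
scene yellow 72 [333. 195.] med [0.541 0.216 0.068] zmax 0.085
scene yellow 1880 [457. 240.] med [0.874 0.387 0.056] zmax 0.081
scene orange 71 [229. 256.] med [ 0.569 -0.175  0.074] zmax 0.104
scene blue 551 [231. 276.] med [ 0.604 -0.19   0.021] zmax 0.039
scene blue 101 [205. 268.] med [ 0.535 -0.236  0.021] zmax 0.024
scene rack rect ((0.5500358939170837, 0.23484422266483307), (0.10064249485731125, 0.1282961070537567), 48.09170150756836)
side yellow 2658 [ 69. 244.] med [0.797 0.441 0.053] zmax 0.077
side yellow 98 [207. 255.] med [0.526 0.225 0.066] zmax 0.082
side yellow 74 [ 31. 271.] med [0.813 0.55  0.021] zmax 0.047
side yellow 125 [266. 283.] med [0.348 0.195 0.065] zmax 0.083
side orange 148 [311. 190.] med [ 0.583 -0.225  0.072] zmax 0.099
side blue 57 [291. 203.] med [ 0.627 -0.166  0.019] zmax 0.035
side blue 169 [322. 208.] med [ 0.538 -0.218  0.019] zmax 0.022
side rack rect ((0.5323008894920349, 0.22194510698318481), (0.032377853989601135, 0.13291621208190918), 65.57642364501953)
```

View pics/crop.png

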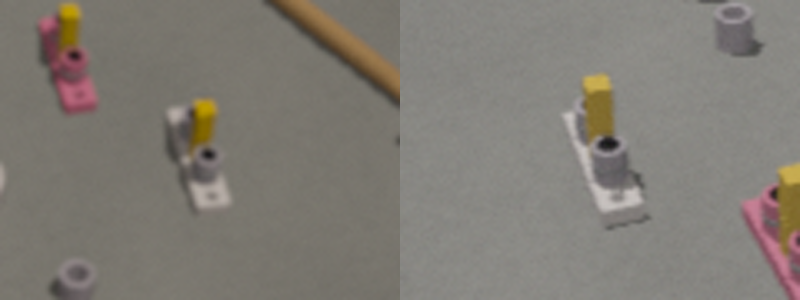

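The crop confirms it: the white plate with a yellow grip, centre crop at (205,130), is the rack, and the pink one is at its upper left. Next I get the wrist camera mounting to plan the close views.

```bash
cat >> h.py <<'E'
def to(x,y,z,yaw):
    """shift (cm, tool axes) and turn about tool z (deg) to bring TCP to xyz with tool y at yaw deg (mod 180)"""
    s=get_state(); R=np.array(s["eef_rot"]); d=R.T@(np.array([x,y,z])-s["eef_pos"])*100
    a=np.degrees(np.arctan2(R[1,1],R[0,1])); t=-((yaw-a+90)%180-90)
    print("shift",d.round(2),"turn z",round(t,1),"cur yaw",round(a,1), "q",np.round(s["joint_positions"],2)); return d,t
E
python3 - <<'E'
from h import *
s=get_state(); ci=camera_info("wrist"); T=np.array(ci["extrinsics"]); R=np.array(s["eef_rot"])
print((R.T@(T[:3,3]-s["eef_pos"])).round(3),(R.T@T[:3,:3]).round(3).tolist(),ci["fx"],ci["cx"],ci["cy"])
to(.5,-.22,.33,-60); to(.48,.2,.33,-24.4)
E
```

```text
[ 0.083 -0.    -0.142] [[-0.0, -0.945, -0.327], [1.0, -0.0, 0.001], [-0.001, -0.327, 0.945]] 340.4154714852182 282.2527299632969 208.50105780696992
shift [ 39.28 -19.5   -9.91] turn z -9.7 cur yaw -69.7 q [-1.29  0.31  1.51 -0.    1.33 -0.07]
shift [ 51.96 -59.59  -9.84] turn z -45.3 cur yaw -69.7 q [-1.29  0.31  1.51 -0.    1.33 -0.07]
```

Emit:
carry_out:
  motion:
    - [1,6,-2,-3,0,0,0]
    - [1,11.5,-4.5,-6,0,0,-2]
    - [1,17,-7,-9,0,0,-4]
    - [1,22.5,-9,-10,0,0,-6]
    - [1,28,-11.5,-10,0,0,-8]
    - [1,33.5,-13.5,-10,0,0,-10]
    - [1,39,-16,-10,0,0,-10]
    - [1,45,-18,-10,0,0,-10]
    - [1,45,-18,-10,0,0,-10]
    - [1,45,-18,-10,0,0,-10]
  force: 30

```text
time: 1.35
eef_pos: [0.5587, -0.2143, 0.3306]
eef_rot: [[0.863, 0.505, -0.002], [0.505, -0.863, 0.0], [-0.002, -0.001, -1.0]]
contact_force: [0.4, -0.1, -0.3]
opening: 0.997
gripper_force: 0.0
```

```bash
cat >> h.py <<'E'
def hsv(im):
    h=cv2.cvtColor(im,cv2.COLOR_BGR2HSV); return [h[...,i].astype(int) for i in range(3)]
E
python3 - <<'E'
from h import *
im,d,ci=snap("wrist"); cv2.imwrite("pics/w1.png",im); np.savez("w1.npz",im=im,d=d,T=ci["extrinsics"]); s=get_state(); print(s["time"],s["eef_pos"],s["joint_vel"],s["contact_force"])
P=pts(d,ci); H,S,V=hsv(im)
for k,m in {"orange":(H>3)&(H<15)&(S>170)&(V>80),"blue":(H>100)&(H<120)&(S>120),"green":(H>45)&(H<90)&(S>80)}.items():
    c,l,st,ce=cv2.connectedComponentsWithStats(m.astype(np.uint8))
    for i in range(1,c):
        if st[i,4]>60:
            q=P[(l==i)&(d>0)]; r=cv2.minAreaRect(q[:,:2].astype(np.float32))
            print(k,st[i,:5],np.round(ce[i]),np.median(q,0).round(4),np.percentile(q[:,2],97).round(3),np.round(r[0],4),np.round(r[1],3),round(r[2],1))
E
```

```text
1.4 [ 0.55810247 -0.21504162  0.3307989 ] [-0.02231646 -0.01085308  0.00585867 -0.0009625  -0.0011212   0.00219183] [-0.36599181 -0.23827644  0.39165314]
orange [254 131   8  24  88] [258. 140.] [ 0.5734 -0.175   0.0947] 0.102 [ 0.5673 -0.1738] [0.022 0.008] 23.6
orange [303 137  10  28 125] [306. 148.] [ 0.5904 -0.227   0.0813] 0.101 [ 0.5895 -0.2294] [0.026 0.005] 23.8
blue [ 255   77   58  119 5031] [283. 135.] [ 0.5841 -0.2006  0.019 ] 0.039 [ 0.5778 -0.2023] [0.15 0.06] 23.6
green [244 112  14  51 397] [250. 135.] [ 0.5657 -0.1636  0.0419] 0.043 [ 0.5578 -0.1658] [0.067 0.014] 23.5
green [306 120  16  50 355] [315. 142.] [ 0.6019 -0.2373  0.0418] 0.044 [ 0.5936 -0.2397] [0.06 0.01] 23.5
```

View pics/w1.png

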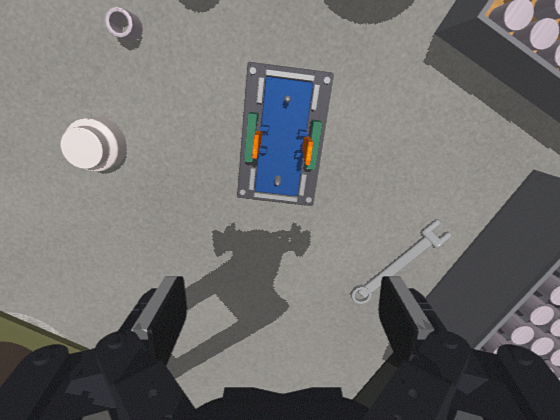

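The wrist view shows the cassette in the dock (blue, centre (283,135)) with orange catches at (258,140) and (306,148), pins at (287,101) and (277,181), the anvil at (88,145) and the wrench at (400,262). The cassette centre is about (0.578,-0.202) with yaw 23.6°. The 150x60 size and the 0.102 catch tops match the text. Next, the rack.

```bash
python3 -c "
from h import *
to(.525,.205,.30,-24.4)"
```

```text
shift [ 18.32 -37.94   3.08] turn z -35.3 cur yaw -59.7 q [-0.44  0.28  1.29 -0.    1.57  0.6 ]
```

Emit:
carry_out:
  motion:
    - [1,2.6,-5.4,0,0,0,-5]
    - [1,5.2,-10.8,0,0,0,-10]
    - [1,7.8,-16.2,0,0,0,-15]
    - [1,10.4,-21.6,0.5,0,0,-20]
    - [1,13,-27,1,0,0,-25]
    - [1,15.6,-32.4,2,0,0,-30]
    - [1,18.3,-37.9,3,0,0,-35]
    - [1,18.3,-37.9,3,0,0,-35]
    - [1,18.3,-37.9,3,0,0,-35]
    - [1,18.3,-37.9,3,0,0,-35]

```text
time: 2.65
eef_pos: [0.5263, 0.2028, 0.3018]
eef_rot: [[0.421, 0.907, 0.001], [0.907, -0.421, -0.0], [-0.0, 0.001, -1.0]]
contact_force: [0.0, -0.1, 0.4]
opening: 1.001
gripper_force: 0.0
```

```bash
cat > rk.py <<'E'
from h import *
import sys
im,d,ci=snap("wrist"); cv2.imwrite(f"pics/{sys.argv[1]}.png",im); s=get_state(); print(s["time"],s["eef_pos"])
P=pts(d,ci); H,S,V=hsv(im)
near=np.hypot(P[...,0]-.533,P[...,1]-.221)<.1
for k,m in {"yellow":(H>20)&(H<32)&(S>150)&(V>80)&near,"yellowtop":(P[...,2]>.078)&(P[...,2]<.09)&(H>15)&(H<35)&(S>120)&near,"rack":(P[...,2]>.006)&(P[...,2]<.1)&near,"plate":(P[...,2]>.008)&(P[...,2]<.02)&near}.items():
    c,l,st,ce=cv2.connectedComponentsWithStats(m.astype(np.uint8))
    for i in range(1,c):
        if st[i,4]>60:
            q=P[(l==i)&(d>0)]; r=cv2.minAreaRect(q[:,:2].astype(np.float32))
            print(k,st[i,:5],np.round(ce[i]),np.median(q,0).round(4),np.percentile(q[:,2],97).round(3),np.round(r[0],4),np.round(r[1],3),round(r[2],1))
            if k=="yellowtop": print("ray",ray(ci,*ce[i],.082).round(4))
E
python3 rk.py w2
```

```text
2.7 [0.52640142 0.20293262 0.30176109]
yellow [273 139  19  25 409] [282. 152.] [0.5345 0.2226 0.0806] 0.082 [0.5298 0.2133] [0.035 0.02 ] 60.4
yellowtop [273 147  19  17 309] [282. 155.] [0.5336 0.22   0.081 ] 0.082 [0.5335 0.2199] [0.018 0.019] 64.7
ray [0.5338 0.2203 0.082 ]
rack [ 230  132  105   32 2727] [282. 146.] [0.5356 0.2234 0.0161] 0.081 [0.5338 0.2198] [0.032 0.13 ] 65.8
plate [ 230  132  105   27 1351] [282. 142.] [0.539  0.2266 0.013 ] 0.015 [0.5338 0.2198] [0.032 0.13 ] 65.8
```

View pics/w2.png

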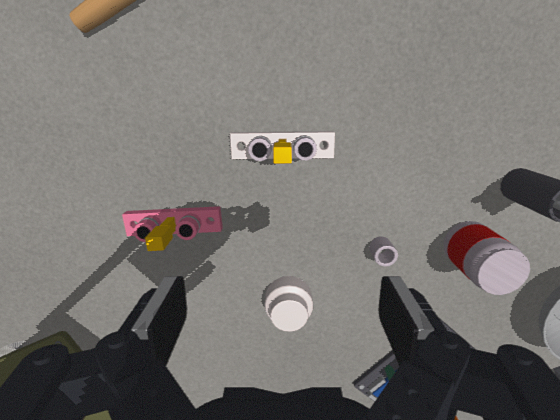

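Wrist view: the white rack is at (282,146) with the yellow top at (282,155), the pink one at (172,222), the anvil at (289,305), the sleeve at (385,252) and the can at (490,260). The rack centre is (0.5337,0.2199) with yaw −24.2°. The grip top at 0.082 and the 130x32 plate match the text and the side view. I descend to a hover first.

Emit:
carry_out:
  motion:
    - [1,1,0,5,0,0,-0.5]
    - [1,1.85,0,10,0,0,-0.7]
    - [1,1.85,-0.05,15,0,0,-0.7]
    - [1,1.85,-0.05,17,0,0,-0.7]
    - [1,1.85,-0.05,17,0,0,-0.7]
    - [1,1.85,-0.05,17,0,0,-0.7]

```text
time: 3.45
eef_pos: [0.5346, 0.2215, 0.1326]
eef_rot: [[0.409, 0.913, 0.002], [0.913, -0.409, 0.001], [0.002, 0.002, -1.0]]
contact_force: [-0.1, 0.3, 0.2]
opening: 0.999
gripper_force: 0.0
```

```bash
python3 rk.py w3; python3 -c "
from h import *
to(.5337,.2199,.0513,-24.2)"
```

```text
3.5 [0.53474403 0.22172029 0.13295738]
yellow [ 267  193   32   57 1513] [283. 225.] [0.5355 0.2254 0.0802] 0.082 [0.5336 0.2204] [0.019 0.019] 65.6
yellowtop [267 221  32  29 884] [283. 235.] [0.5339 0.221  0.0809] 0.082 [0.5336 0.2203] [0.018 0.019] 65.6
ray [0.5341 0.2213 0.082 ]
rack [ 201  181  164   69 7650] [283. 207.] [0.5361 0.225  0.0294] 0.081 [0.5338 0.2201] [0.033 0.13 ] 65.7
plate [ 201  182  164   40 3406] [282. 197.] [0.5376 0.2276 0.013 ] 0.016 [0.5337 0.22  ] [0.033 0.13 ] 65.7
shift [-0.23 -0.04  8.17] turn z 0.1 cur yaw -24.1 q [ 0.32  0.4   1.63 -0.    1.11  0.74]
```

Emit:
carry_out:
  motion:
    - [1,-0.2,-0.05,4,0,0,0]
    - [1,-0.2,-0.05,7,0,0,0]
    - [1,-0.2,-0.05,8.15,0,0,0]
    - [1,-0.2,-0.05,8.15,0,0,0]
    - [1,-0.2,-0.05,8.15,0,0,0]
    - [0,-0.2,-0.05,8.15,0,0,0]
    - [0,-0.2,-0.05,8.15,0,0,0]
    - [0,-0.2,-0.05,8.15,0,0,0]
    - [0,-0.2,-0.05,8.15,0,0,0]
    - [0,-0.2,-0.05,8.15,0,0,0]
    - [0,-0.2,-0.05,8.15,0,0,0]
  force: 60

```text
time: 4.88
eef_pos: [0.5325, 0.2205, 0.0502]
eef_rot: [[0.407, 0.913, 0.001], [0.913, -0.407, 0.0], [0.001, 0.001, -1.0]]
contact_force: [0.9, -0.1, 4.3]
opening: 0.224
gripper_force: 59.5
```

Emit:
carry_out:
  motion:
    - [0,0,0,-2,0,0,0]
    - [0,0,0,-6,0,0,0]
    - [0,-3,2,-11,0,0,-3]
    - [0,-7,4.6,-15,0,0,-8]
    - [0,-11.5,7.5,-15,0,0,-13]
    - [0,-16,10.5,-15,0,0,-18]
    - [0,-20.5,13.4,-15,0,0,-23]
    - [0,-25,16.4,-15,0,0,-28]
    - [0,-29.5,19.3,-15,0,0,-33]
    - [0,-34,22.2,-15,0,0,-38]
    - [0,-38.5,25.2,-15,0,0,-43]
    - [0,-42.7,28,-15,0,0,-47.6]

```text
time: 6.38
eef_pos: [0.613, -0.285, 0.1981]
eef_rot: [[-0.402, 0.916, -0.003], [0.916, 0.402, 0.002], [0.003, -0.002, -1.0]]
contact_force: [1.2, 0.4, -2.4]
opening: 0.225
gripper_force: 59.2
```

Emit:
carry_out:
  motion:
    - [0,0,0,0,0,0,0]
    - [0,0,0,0,0,0,0]
    - [0,0,0,0,0,0,0]

```text
time: 6.75
eef_pos: [0.6132, -0.282, 0.1991]
eef_rot: [[-0.401, 0.916, -0.002], [0.916, 0.401, 0.001], [0.002, -0.001, -1.0]]
contact_force: [0.5, -0.1, -2.9]
opening: 0.224
gripper_force: 59.3
```

```bash
cat > ck.py <<'E'
from h import *
import sys
im,d,ci=snap("wrist"); cv2.imwrite(f"pics/{sys.argv[1]}.png",im); s=get_state(); R=np.array(s["eef_rot"]); p=np.array(s["eef_pos"]); print(s["time"],p.round(4),s["gripper_force"],s["contact_force"].round(1), "yaw",np.degrees(np.arctan2(R[1,1],R[0,1])).round(2))
P=pts(d,ci); H,S,V=hsv(im); L=(P-p)@R
near=np.hypot(P[...,0]-.578,P[...,1]+.202)<.13
def show(k,m,A,lim=60):
    c,l,st,ce=cv2.connectedComponentsWithStats(m.astype(np.uint8))
    for i in range(1,c):
        if st[i,4]>lim:
            q=A[(l==i)&(d>0)]; r=cv2.minAreaRect(q[:,:2].astype(np.float32))
            print(k,st[i,4],np.round(ce[i]),"z",np.percentile(q[:,2],[3,50,97]).round(4),"rect",np.round(r[0],4),np.round(r[1],4),round(r[2],1))
show("orange",(H>3)&(H<15)&(S>170)&(V>80)&near,P); show("blue",(H>100)&(H<120)&(S>120)&near,P,400); show("blueall",((H>100)&(H<120)&(S>120)|False)&near&(P[...,2]<.024),P,400)
show("green",(H>45)&(H<90)&(S>80)&near,P)
show("pin",(S<60)&near&(P[...,2]>.026)&(P[...,2]<.056),P,8)
# held rack, tool axes
show("rack(tool)",(abs(L[...,0])<.022)&(abs(L[...,1])<.08)&(L[...,2]>.025)&(L[...,2]<.06)&(S<60)&(V>100),L,100)
E
python3 ck.py w4
```

```text
6.8 [ 0.6134 -0.282   0.1995] 59.24992918968201 [-0.2 -0.7 -3.3] yaw 23.65
orange 368 [283.  46.] z [0.0328 0.0786 0.1006] rect [ 0.5642 -0.1762] [0.0295 0.0075] 16.1
orange 235 [283. 125.] z [0.0293 0.078  0.1005] rect [ 0.5855 -0.2302] [0.0319 0.0078] 40.8
blue 11469 [283.  86.] z [0.0175 0.019  0.0397] rect [ 0.5768 -0.2031] [0.1521 0.0592] 23.6
blueall 10985 [283.  86.] z [0.0175 0.0189 0.0203] rect [ 0.5768 -0.2031] [0.1521 0.0592] 23.6
green 921 [283.  33.] z [0.0209 0.0418 0.0433] rect [ 0.5597 -0.1664] [0.0629 0.011 ] 23.3
green 755 [282. 137.] z [0.0196 0.0418 0.0433] rect [ 0.592  -0.2402] [0.0631 0.0111] 23.4
pin 102 [222.  88.] z [0.0298 0.0447 0.0494] rect [ 0.5305 -0.223 ] [0.0071 0.0071] 23.2
pin 95 [344.  88.] z [0.0299 0.0452 0.0494] rect [ 0.6249 -0.1818] [0.0068 0.007 ] 24.0
pin 14 [284. 136.] z [0.0409 0.0418 0.0429] rect [ 0.5948 -0.2381] [0.0112 0.0003] 23.7
rack(tool) 8288 [282. 231.] z [0.0317 0.0379 0.0498] rect [ 0.0012 -0.0012] [0.0331 0.1307] 0.1
```

View pics/w4.png

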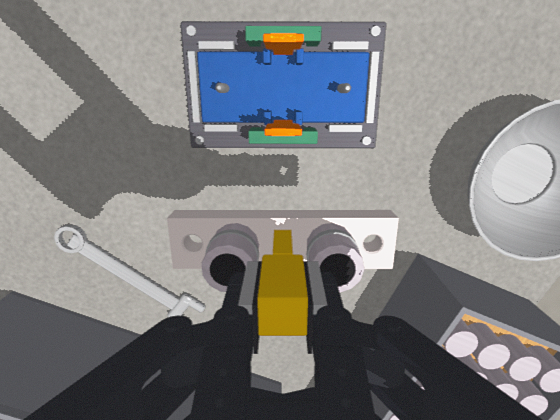

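Wrist view: the rack is held level with holes at (193,243) and (373,243). The cassette's pins are at (222,88) and (344,88), 0.103 apart and 0.0494 high, which fits. I now measure the hole centres against the pin tips in tool axes.

```bash
cat > hp.py <<'E'
from h import *
def holes_pins(zt=.0362,rows=(215,268)):
    im,d,ci=snap("wrist"); s=get_state(); R=np.array(s["eef_rot"]); p=np.array(s["eef_pos"]); P=pts(d,ci); L=(P-p)@R
    T=np.array(ci["extrinsics"]); o=(T[:3,3]-p)@R; v,u=np.indices(d.shape)
    D=np.stack([(u-ci["cx"])/ci["fx"],(v-ci["cy"])/ci["fy"],np.ones_like(d)],-1)@T[:3,:3].T@R
    Q=o+D*((zt-o[2])/D[...,2])[...,None]
    plate=(abs(L[...,2]-zt)<.002)&(abs(L[...,0])<.03)&(abs(L[...,1])<.075)
    x=L[plate]; r=cv2.minAreaRect(x[:,:2].astype(np.float32)); print("plate top",np.median(x[:,2]).round(4),np.round(r[0],4),np.round(r[1],4),round(r[2],2))
    out=[]
    for sg in(-1,1):
        m=(np.hypot(Q[...,0]-r[0][0],Q[...,1]-r[0][1]-sg*.052)<.0085)&(L[...,2]>zt+.002)
        h=Q[m].mean(0); e=np.ptp(Q[m],0); print("hole",sg,h.round(4),"size",e.round(4),m.sum()); out.append(h)
    H,S,V=hsv(im); near=np.hypot(P[...,0]-.578,P[...,1]+.202)<.09
    for t in((.026,.056),(.043,.056)):
        m=(S<60)&near&(P[...,2]>t[0])&(P[...,2]<t[1])
        c,l,st,ce=cv2.connectedComponentsWithStats(m.astype(np.uint8)); q=[]
        for i in range(1,c):
            if st[i,4]>8:
                a=P[l==i]; b=cv2.minAreaRect(a[:,:2].astype(np.float32)); c0=np.array(b[0])
                if abs(np.hypot(*(c0-[.578,-.2022]))-.052)<.006: q.append(c0); print("pin",c0.round(4),a[:,2].max().round(4),np.round(b[1],4))
        if len(q)==2: print("mid",np.mean(q,0).round(4),"len",np.hypot(*(q[0]-q[1])).round(4),"yaw",np.degrees(np.arctan2(*(q[1]-q[0])[::-1])).round(2)%180)
    m=np.mean(out,0); e=out[1]-out[0]; w=p+R@m; we=R@e
    print("holes mid world",w.round(4),"yaw",np.degrees(np.arctan2(we[1],we[0])).round(2)%180,"len",np.linalg.norm(e).round(4)); print("tcp",p.round(4))
holes_pins()
E
python3 hp.py
```

```text
plate top 0.0374 [ 0.0015 -0.0011] [0.1303 0.0329] 89.96
hole -1 [ 0.0021 -0.0524  0.0362] size [0.0163 0.0159 0.    ] 304
hole 1 [0.002  0.0504 0.0362] size [0.0163 0.0153 0.    ] 352
pin [ 0.5301 -0.2231] 0.0498 [0.008  0.0065]
pin [ 0.6252 -0.1819] 0.0498 [0.0073 0.007 ]
pin [ 0.5891 -0.2476] 0.0425 [0.0367 0.0004]
pin [ 0.53   -0.2231] 0.0498 [0.0075 0.0062]
pin [ 0.6251 -0.1819] 0.0498 [0.0067 0.007 ]
mid [ 0.5775 -0.2025] len 0.1037 yaw 23.41
holes mid world [ 0.6119 -0.2806  0.1635] yaw 23.61 len 0.1028
tcp [ 0.6137 -0.2821  0.1997]
```

```bash
sed -i 's/L\[...,2\]>zt+.002/L[...,2]>zt+.004/; s/zt=.0362/zt=.0374/' hp.py; python3 hp.py; python3 hp.py | grep -E "hole|mid"
```

```text
plate top 0.0375 [ 0.0013 -0.0009] [0.1307 0.0333] 89.9
hole -1 [ 0.0024 -0.0522  0.0374] size [0.0088 0.0097 0.    ] 200
hole 1 [0.0025 0.0503 0.0374] size [0.0088 0.0098 0.    ] 206
pin [ 0.5748 -0.1535] 0.0421 [0.0236 0.0006]
pin [ 0.5302 -0.2228] 0.0502 [0.0071 0.0078]
pin [ 0.6246 -0.1819] 0.0509 [0.0064 0.0065]
pin [ 0.5302 -0.2229] 0.0502 [0.0068 0.0067]
pin [ 0.6247 -0.182 ] 0.0509 [0.0063 0.0063]
mid [ 0.5774 -0.2025] len 0.1031 yaw 23.42
holes mid world [ 0.6119 -0.2804  0.1625] yaw 23.71 len 0.1025
tcp [ 0.6138 -0.2823  0.1999]
hole -1 [ 0.0024 -0.0523  0.0374] size [0.0088 0.0098 0.    ] 203
hole 1 [0.0024 0.0503 0.0374] size [0.0088 0.0099 0.    ] 206
mid [ 0.5775 -0.2025] len 0.1029 yaw 23.61
mid [ 0.5775 -0.2026] len 0.1032 yaw 23.63
holes mid world [ 0.612  -0.2807  0.1626] yaw 23.68 len 0.1026
```

Emit:
carry_out:
  motion:
    - [0,4,0,0,0,0,0]
    - [0,7.5,0,0,0,0,0]
    - [0,8.6,0,0,0,0,0]
    - [0,8.6,0,0,0,0,0]
    - [0,8.6,0,2.5,0,0,0]
    - [0,8.6,0,5,0,0,0]
    - [0,8.6,0,6.5,0,0,0]
    - [0,8.6,0,6.5,0,0,0]
    - [0,8.6,0,6.5,0,0,0]
    - [0,8.6,0,6.5,0,0,0]

```text
time: 8.2
eef_pos: [0.5803, -0.2054, 0.136]
eef_rot: [[-0.4, 0.917, 0.002], [0.917, 0.4, -0.001], [-0.002, 0.002, -1.0]]
contact_force: [0.1, 0.3, -3.4]
opening: 0.226
gripper_force: 59.1
```

```bash
python3 ck.py w5; python3 -c "
from h import *
to(.579,-.2034,.11,23.6)"
```

```text
8.25 [ 0.5802 -0.2052  0.1359] 59.133460521698 [ 0.6  0.4 -2.8] yaw 23.57
orange 642 [282. 174.] z [0.0315 0.073  0.1008] rect [ 0.5654 -0.1743] [0.0255 0.0048] 21.1
blue 7716 [282. 184.] z [0.0173 0.019  0.0207] rect [ 0.5736 -0.1931] [0.1498 0.0403] 23.5
blueall 7512 [282. 184.] z [0.0173 0.019  0.0202] rect [ 0.5736 -0.1931] [0.1498 0.0403] 23.5
green 1574 [281. 150.] z [0.0192 0.0418 0.0432] rect [ 0.5613 -0.1652] [0.0594 0.0112] 23.5
pin 145 [213. 203.] z [0.027  0.0411 0.0495] rect [ 0.53  -0.221] [0.0073 0.0044] 7.1
pin 140 [351. 203.] z [0.0268 0.0412 0.0483] rect [ 0.624  -0.1801] [0.0074 0.0045] 34.4
rack(tool) 8268 [282. 231.] z [0.0318 0.0374 0.0495] rect [ 0.001  -0.0008] [0.1304 0.0332] 89.8
shift [ 0.22 -0.04  2.59] turn z -0.0 cur yaw 23.6 q [-0.41  0.44  1.55 -0.    1.15 -0.82]
```

View pics/w5.png

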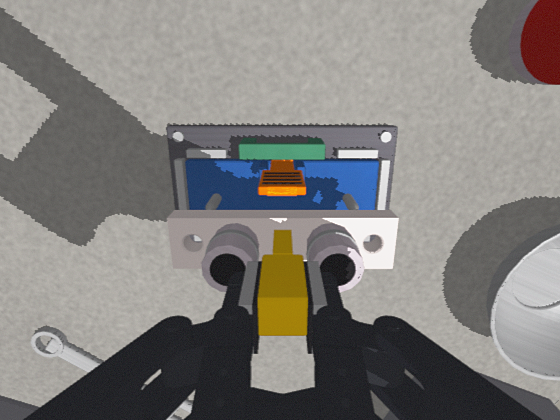

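The view shows the rack over the cassette with the catch at (282,180) and the pins just visible behind the plate at (213,203) and (351,203). The correction is +2.4 mm along tool x and −0.5 mm along y, before the slow descent.

Emit:
carry_out:
  motion:
    - [0,0.24,-0.05,0,0,0,0]
    - [0,0.24,-0.05,1.5,0,0,0]
    - [0,0.24,-0.05,2.8,0,0,0]
    - [0,0.24,-0.05,2.8,0,0,0]
    - [0,0.24,-0.05,2.8,0,0,0]

```text
time: 8.88
eef_pos: [0.578, -0.2029, 0.1064]
eef_rot: [[-0.4, 0.917, -0.001], [0.917, 0.4, 0.0], [0.0, -0.0, -1.0]]
contact_force: [0.2, -0.2, -2.0]
opening: 0.223
gripper_force: 59.2
```

```bash
python3 ck.py w6; python3 -c "
from h import *
to(.579,-.2034,.0705,23.6)"
```

```text
8.925 [ 0.5783 -0.203   0.1068] 59.155097007751465 [ 0.4 -0.2 -2.6] yaw 23.57
orange 1120 [283. 194.] z [0.0318 0.0757 0.1007] rect [ 0.5655 -0.1746] [0.0251 0.0051] 25.3
blue 3169 [220. 190.] z [0.0172 0.019  0.0352] rect [ 0.5323 -0.2036] [0.0653 0.0266] 23.7
blue 3162 [348. 190.] z [0.017  0.0189 0.0329] rect [ 0.6092 -0.17  ] [0.0655 0.0266] 23.5
blueall 3026 [218. 190.] z [0.0171 0.019  0.0202] rect [ 0.5323 -0.2036] [0.0653 0.0266] 23.6
blueall 3022 [350. 190.] z [0.0169 0.0189 0.0202] rect [ 0.6092 -0.17  ] [0.0654 0.0266] 23.6
green 2046 [283. 163.] z [0.0176 0.0417 0.0431] rect [ 0.5588 -0.1663] [0.0653 0.0158] 28.9
pin 9 [372. 240.] z [0.055  0.0556 0.0558] rect [ 0.6291 -0.184 ] [0.0057 0.001 ] 65.6
rack(tool) 7649 [282. 233.] z [0.0318 0.0378 0.0495] rect [ 0.0015 -0.0011] [0.0332 0.1307] 0.1
shift [-0.07  0.05  3.63] turn z -0.0 cur yaw 23.6 q [-0.41  0.47  1.58 -0.    1.09 -0.82]
```

Emit:
carry_out:
  motion:
    - [0,-0.05,0.04,0.4,0,0,0]
    - [0,-0.05,0.04,0.8,0,0,0]
    - [0,-0.05,0.04,1.2,0,0,0]
    - [0,-0.05,0.04,1.5,0,0,0]
    - [0,-0.05,0.04,1.5,0,0,0]

```text
time: 9.55
eef_pos: [0.5783, -0.203, 0.0914]
eef_rot: [[-0.4, 0.917, -0.001], [0.917, 0.4, 0.0], [0.001, -0.001, -1.0]]
contact_force: [-0.3, 0.1, -2.3]
opening: 0.222
gripper_force: 59.2
```

Emit:
carry_out:
  motion:
    - [0,0,0,0.5,0,0,0]
    - [0,0,0,1.0,0,0,0]
    - [0,0,0,1.5,0,0,0]
    - [0,0,0,1.8,0,0,0]
    - [0,0,0,2.0,0,0,0]
    - [0,0,0,2.1,0,0,0]
    - [0,0,0,2.1,0,0,0]

```text
time: 10.42
eef_pos: [0.5786, -0.2032, 0.0708]
eef_rot: [[-0.4, 0.917, 0.0], [0.917, 0.4, -0.0], [-0.0, 0.0, -1.0]]
contact_force: [0.7, 0.3, -3.2]
opening: 0.224
gripper_force: 59.2
```

Emit:
carry_out:
  motion:
    - [0,0,0,0.05,0,0,0]
    - [0,0,0,0.1,0,0,0]
    - [0,0,0,0.15,0,0,0]
    - [0,0,0,0.15,0,0,0]

```text
time: 10.92
eef_pos: [0.5788, -0.2033, 0.0703]
eef_rot: [[-0.4, 0.917, 0.001], [0.917, 0.4, -0.0], [-0.001, 0.001, -1.0]]
contact_force: [-2.7, 0.1, 5.1]
opening: 0.225
gripper_force: 60.4
```

Contact at TCP z 0.0703 (expected 0.0702) with +5 N, so the rack is seated. I let go, rise and look.

Emit:
carry_out:
  motion:
    - [0.5,0,0,0.1,0,0,0]
    - [1,0,0,0.1,0,0,0]
    - [1,0,0,0.1,0,0,0]
    - [1,0,0,0.1,0,0,0]
    - [1,0,0,0,0,0,0]
    - [1,0,0,-3,0,0,0]
    - [1,0,0,-8,0,0,0]
    - [1,-3,0,-12,0,0,0]
    - [1,-6,0,-13,0,0,0]
    - [1,-6,0,-13,0,0,0]
    - [1,-6,0,-13,0,0,0]

```text
time: 12.3
eef_pos: [0.6016, -0.2574, 0.1984]
eef_rot: [[-0.4, 0.917, -0.002], [0.917, 0.4, 0.002], [0.002, -0.001, -1.0]]
contact_force: [0.4, 1.0, -0.0]
opening: 0.999
gripper_force: 0.0
```

```bash
cat > c2.py <<'E'
import sys; sys.argv=["ck.py","w7"]; exec(open("ck.py").read())
near&=np.hypot(P[...,0]-.578,P[...,1]+.202)<.085
show("platetop",(P[...,2]>.028)&(P[...,2]<.040)&(S<60)&near,P,200)
show("yellowtop",(P[...,2]>.098)&(P[...,2]<.106)&(H>18)&(H<35)&(S>120)&near,P)
show("orangetop",(P[...,2]>.097)&(H<=16)&(S>150)&near,P,20)
to(.5777,-.2024,.0653,23.6+90)
E
python3 c2.py
```

```text
12.35 [ 0.6014 -0.257   0.1981] 0.0 [-0.8  0.3 -0.2] yaw 23.58
orange 86 [284.  83.] z [0.0893 0.1003 0.1021] rect [ 0.5659 -0.1754] [0.0252 0.0049] 23.5
orange 500 [283. 160.] z [0.0265 0.0772 0.1009] rect [ 0.5863 -0.2325] [0.0331 0.0145] 49.4
blue 4767 [284. 115.] z [0.0174 0.019  0.041 ] rect [ 0.5768 -0.203 ] [0.1516 0.0596] 23.5
blueall 4246 [285. 113.] z [0.0174 0.0189 0.0204] rect [ 0.5766 -0.2027] [0.1516 0.059 ] 23.5
green 1054 [284.  71.] z [0.0309 0.0419 0.0433] rect [ 0.5599 -0.1664] [0.0631 0.0115] 22.1
green 248 [258. 165.] z [0.0124 0.0415 0.0433] rect [ 0.5713 -0.2488] [0.0175 0.0106] 23.5
green 245 [309. 165.] z [0.0123 0.0415 0.0429] rect [ 0.6143 -0.2302] [0.0143 0.0106] 24.1
pin 10 [252.  63.] z [0.0399 0.0407 0.0417] rect [ 0.536  -0.1705] [0.0075 0.0001] 22.9
pin 28 [280.  63.] z [0.0398 0.041  0.0422] rect [ 0.5561 -0.1617] [0.0218 0.0002] 23.4
pin 20 [310.  63.] z [0.0387 0.0411 0.0424] rect [ 0.5784 -0.152 ] [0.0154 0.0003] 23.1
pin 2954 [283. 117.] z [0.0315 0.0331 0.0492] rect [ 0.5775 -0.2028] [0.1302 0.0318] 23.6
platetop 2488 [283. 116.] z [0.0314 0.0329 0.0343] rect [ 0.5775 -0.2028] [0.1302 0.0317] 23.5
yellowtop 742 [284. 128.] z [0.0995 0.1009 0.1022] rect [ 0.5779 -0.2029] [0.0194 0.0178] 22.9
orangetop 259 [283.  83.] z [0.0995 0.1009 0.1024] rect [ 0.5658 -0.1752] [0.0252 0.0044] 23.5
orangetop 206 [283. 170.] z [0.0973 0.1008 0.102 ] rect [ 0.5892 -0.2295] [0.0252 0.0055] 23.9
shift [ 5.92  0.03 13.3 ] turn z 90.0 cur yaw 23.6 q [-0.47  0.44  1.38  0.    1.33 -0.88]
```

View pics/w7.png

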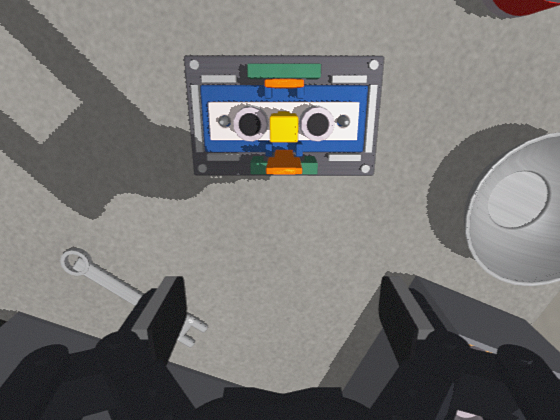

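The rack is seated on the pins: plate (283,117), pins showing in the holes at (224,121) and (343,121), catches at (284,83) and (284,170). I turn 90° above the pinch point.

Emit:
carry_out:
  motion:
    - [1,1,0,0,0,0,10]
    - [1,2,0,0,0,0,20]
    - [1,3,0,0,0,0,30]
    - [1,4,0,0,0,0,40]
    - [1,5,0,0,0,0,50]
    - [1,5.9,0,0,0,0,60]
    - [1,5.9,0,0,0,0,70]
    - [1,5.9,0,0,0,0,80]
    - [1,5.9,0,0,0,0,90]
    - [1,5.9,0,1,0,0,90]
    - [1,5.9,0,2,0,0,90]
    - [1,5.9,0,2,0,0,90]

```text
time: 13.85
eef_pos: [0.5777, -0.2034, 0.1774]
eef_rot: [[0.916, 0.401, -0.003], [0.401, -0.916, 0.002], [-0.003, -0.003, -1.0]]
contact_force: [0.4, 0.1, -0.1]
opening: 1.004
gripper_force: 0.0
```

```bash
sed -i 's/"w7"/"w8"/; s/to(.5777,-.2024,.0653/to(.5781,-.2028,.0630/' c2.py; python3 c2.py | grep -vE "green|^pin|^blue"
```

```text
13.9 [ 0.5783 -0.2037  0.1782] 0.0 [-0.2 -0.3  0.5] yaw -66.35
orange 493 [243. 204.] z [0.0313 0.0853 0.1015] rect [ 0.5658 -0.1741] [0.0259 0.0083] 24.8
orange 491 [320. 204.] z [0.0309 0.0839 0.1017] rect [ 0.5904 -0.2309] [0.0261 0.0084] 23.4
platetop 2372 [283. 170.] z [0.0314 0.0329 0.0344] rect [ 0.5773 -0.2032] [0.1307 0.032 ] 23.6
yellowtop 696 [282. 218.] z [0.0993 0.1009 0.1021] rect [ 0.5778 -0.2025] [0.0195 0.0172] 24.2
orangetop 237 [239. 216.] z [0.0979 0.1008 0.1021] rect [ 0.5663 -0.1754] [0.0257 0.0052] 23.2
orangetop 230 [324. 217.] z [0.098  0.1008 0.1022] rect [ 0.5897 -0.2294] [0.0259 0.0051] 23.6
shift [ 0.03 -0.07 11.52] turn z 0.0 cur yaw -66.4 q [-0.41  0.4   1.5   0.    1.24  0.75]
```

View pics/w8.png

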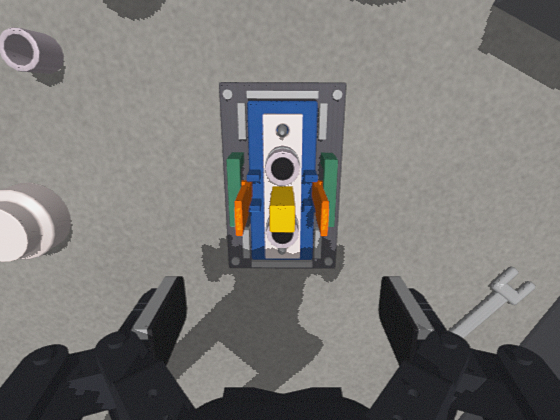

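The catches at (243,204) and (320,204) sit symmetrically between the fingers, and their midpoint (0.578,−0.2024) agrees. I descend and pinch.

Emit:
carry_out:
  motion:
    - [1,0,-0.08,4,0,0,0]
    - [1,0,-0.08,7,0,0,0]
    - [1,0,-0.08,9.5,0,0,0]
    - [1,0,-0.08,11,0,0,0]
    - [1,0,-0.08,11.4,0,0,0]
    - [1,0,-0.08,11.4,0,0,0]
    - [1,0,-0.08,11.4,0,0,0]
  force: 50

```text
time: 14.78
eef_pos: [0.5795, -0.2037, 0.0664]
eef_rot: [[0.917, 0.4, 0.002], [0.4, -0.917, -0.001], [0.001, 0.002, -1.0]]
contact_force: [-1.1, -0.3, 0.2]
opening: 1.001
gripper_force: 0.0
```

Emit:
carry_out:
  motion:
    - [0.7,0,0,0,0,0,0]
    - [0.4,0,0,0,0,0,0]
    - [0.4,0,0,0,0,0,0]
    - [0.4,0,0,0,0,0,0]
    - [0.4,0,0,0,0,0,0]
    - [0.4,0,0,0,0,0,0]
    - [0.4,0,0,0,0,0,0]
  force: 50

```text
time: 15.65
eef_pos: [0.5788, -0.2025, 0.0675]
eef_rot: [[0.917, 0.4, 0.001], [0.4, -0.917, 0.001], [0.001, -0.0, -1.0]]
contact_force: [-3.2, 4.0, 12.4]
opening: 0.516
gripper_force: 52.5
```

```bash
sed -i 's/"w8"/"w9"/' c2.py; python3 c2.py | grep -E "^1|orange|plate|yellow"
```

```text
15.7 [ 0.5788 -0.2025  0.0675] 52.533613219857216 [-2.9  2.9 13. ] yaw -66.44
orange 2000 [235. 288.] z [0.0309 0.0866 0.1017] rect [ 0.5697 -0.1802] [0.0264 0.0169] 8.1
orange 2040 [329. 287.] z [0.0306 0.0858 0.1015] rect [ 0.5851 -0.2275] [0.0354 0.0157] 32.8
platetop 3325 [283. 161.] z [0.0314 0.033  0.0359] rect [ 0.6164 -0.1868] [0.0463 0.0321] 23.6
platetop 490 [260. 261.] z [0.032  0.033  0.0342] rect [ 0.5635 -0.1958] [0.0517 0.0062] 23.7
platetop 468 [307. 261.] z [0.032  0.0331 0.0342] rect [ 0.5741 -0.2191] [0.0508 0.0066] 23.7
yellowtop 2157 [284. 322.] z [0.0988 0.1009 0.1019] rect [ 0.5782 -0.2033] [0.0213 0.0178] 23.7
orangetop 711 [228. 319.] z [0.0976 0.1008 0.1021] rect [ 0.57   -0.1841] [0.0269 0.0049] 26.6
orangetop 690 [336. 319.] z [0.0976 0.1008 0.1019] rect [ 0.587  -0.2219] [0.0262 0.0048] 23.5
```

View pics/w9.png

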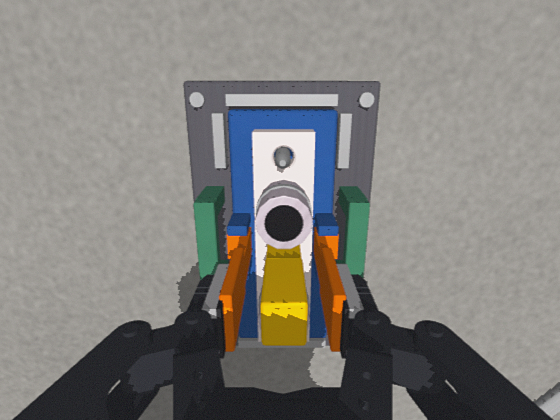

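Both catches are pinched: the pads at (235,288) and (329,287) are 46–48 mm apart over their outer faces, with the rack free between them. I lift straight up.

Emit:
carry_out:
  motion:
    - [0.4,0,0,-0.3,0,0,0]
    - [0.4,0,0,-0.8,0,0,0]
    - [0.4,0,0,-1.6,0,0,0]
    - [0.4,0,0,-2.8,0,0,0]
    - [0.4,0,0,-4.2,0,0,0]
    - [0.4,0,0,-5.8,0,0,0]
    - [0.4,0,0,-7.4,0,0,0]
    - [0.4,0,0,-9,0,0,0]
    - [0.4,0,0,-10.5,0,0,0]
    - [0.4,0,0,-11.5,0,0,0]
    - [0.4,0,0,-12,0,0,0]
    - [0.4,0,0,-12,0,0,0]

```text
time: 17.2
eef_pos: [0.5787, -0.2034, 0.1854]
eef_rot: [[0.917, 0.4, 0.0], [0.4, -0.917, -0.0], [0.0, 0.0, -1.0]]
contact_force: [0.5, -0.2, -7.0]
opening: 0.52
gripper_force: 52.1
```

Emit:
carry_out:
  motion:
    - [0.4,0,0,0,0,0,0]
    - [0.4,0,0,0,0,0,0]
    - [0.4,0,0,0,0,0,0]
    - [0.4,0,0,0,0,0,0]

```text
time: 17.7
eef_pos: [0.5786, -0.2034, 0.1851]
eef_rot: [[0.917, 0.4, -0.0], [0.4, -0.917, 0.0], [-0.0, -0.0, -1.0]]
contact_force: [-0.3, -0.1, -6.2]
opening: 0.518
gripper_force: 52.1
```

```bash
python3 - <<'E'
from h import *
im,d,ci=snap("side"); P=pts(d,ci); cv2.imwrite("pics/s9.png",cv2.resize(im[90:260,200:420],None,fx=3,fy=3,interpolation=cv2.INTER_CUBIC))
H,S,V=hsv(im); near=np.hypot(P[...,0]-.578,P[...,1]+.202)<.12
for k,m in {"blue":(H>100)&(H<120)&(S>120),"orange":(H>3)&(H<15)&(S>170)&(V>80)}.items(): q=P[m&near]; print(k,len(q),np.percentile(q[:,2],[3,50,97]).round(3))
wi,wd,wc=snap("wrist"); s=get_state(); W=pts(wd,wc); H,S,V=hsv(wi); R=np.array(s["eef_rot"]); L=(W-s["eef_pos"])@R
for k,m in {"blue":(H>100)&(H<120)&(S>120),"plate":(S<60)&(V>120)&(abs(L[...,0]-.055)<.008)&(abs(L[...,1])<.015)}.items(): q=W[m&(wd>0)&(W[...,2]>.1)]; print(k,len(q),np.percentile(q[:,2],[5,50,95]).round(3))
print(s["time"],s["eef_pos"],s["contact_force"],s["gripper_force"],s["opening"],np.abs(s["joint_vel"]).max())
E
```

```text
blue 194 [0.13  0.136 0.154]
orange 76 [0.148 0.17  0.218]
blue 8336 [0.135 0.137 0.157]
plate 1584 [0.149 0.15  0.152]
17.8 [ 0.57868522 -0.20336397  0.18524052] [-0.3466633  -0.76795625 -5.9479828 ] 52.05987386405468 0.5182183168786562 0.0016715408024952584
```

View pics/s9.png

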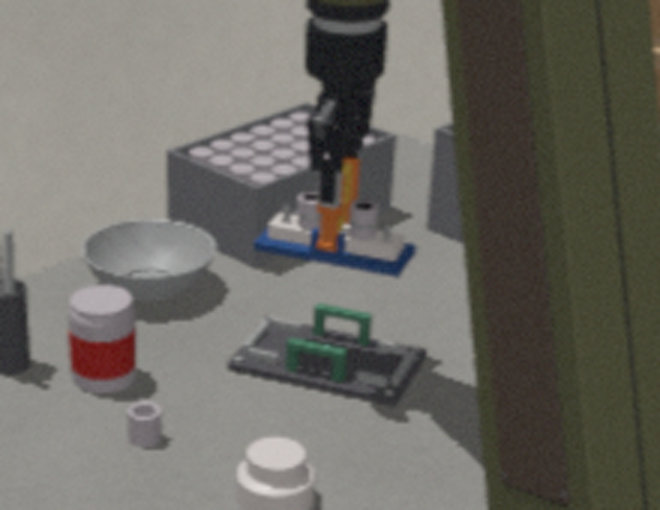

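The side crop shows the cassette (335,255) level above the empty dock (330,350), with the rack seated on it. The tray is at 0.137 and the plate top at 0.150. Handing in.

```bash
python3 -c "
from plant import *
print(close_job())"
```

```text
the job is handed in; nothing more can be done
None
```

The job is handed in at about 18 s: the rack is seated on the cassette's pins, and the cassette is held level by its pinched catches about 12 cm above the dock; no verdict came back.

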